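# Move the reagent row to the working rack in its order of use

## Robot

A 6-joint arm with a two-finger parallel gripper is mounted at the origin on the work surface. World frame = base frame: x ahead of the robot, y to its left, z up, the work surface at z = 0. Lengths are in m, angles in degrees, forces in N, time in s.
With the tool pointing down it reaches from about 0.4 to 0.825 m from the base axis. Payload 7 kg.
Tool frame: the origin (TCP) lies at the very end of the fingers, on their centre line; the grasp point (between the pads) lies 19 mm behind it; z points along the fingers, y is the line along which they close (so a half turn about z gives the same grasp; the last joint's range is limited). The gripper opens to 88 mm and grips with 3 to 60 N. Pads are 19 mm wide; open, the fingers measure 130 mm over their backs; the gripper's body (78 mm by 193 mm) begins 47 mm behind the grasp point.
Start: joints at [-54.024, 20.546, 0.682, 0, -70.136, -16.507], TCP at [0.225, -0.636, 0.227] pointing down, gripper open.
Joint ranges: [-176.03, 176.03], [-82.01, 121.73], [-58.28, 71.71], [-173.87, 95.51], [-174.79, -0.11], [-173.66, 173.66]. Speed limits (degrees/s): [136.94, 136.94, 172.46, 180, 180, 180].

## Interface

Orientations are given as [roll, pitch, yaw] about the fixed x, y, z axes, in that order (R = Rz(yaw) Ry(pitch) Rx(roll)).
In Python, from plant import r gives the robot as it stands. The module is installed in compiled form; this text tells all that it offers.
- The arm moves only by the tool jog_arm, never from a script. Its arguments are lists of equal length, an entry for each row: "travel": the shift along the tool's x, y, z each as a share of 50 cm, from -1 to 1, a list of three; "dr": the turn, a rotation vector about the tool's x, y, z each as a share of 360 degrees, from -1 to 1, a list of three; "claw": the opening, from 0 (shut) to 1 (fully open). A call has exactly 10 rows; each row is the pose to reach, as a shift and turn from the pose commanded when the call began, along the tool's axes at that moment, turning the shorter way round; what a row does not reach only later rows make up. A row lasts 1/8 s, in which the tool goes at most 62.5 mm and 10.7 degrees, less where a joint would pass 70% of its speed; a pose out of reach is approached as far as the arm can. A call with a number of a shift or a turn outside -1 to 1 is refused whole. A call with a gripper value outside its range is refused whole. The fingers move at their own pace and stop on an object; "newtons" is the grip in N (left out, the last holds). Time passes only in rows, so rows that repeat a pose let the fingers close, or fill a call up. It gives the time, the measured TCP pose, the force, the opening and the grip force at its end, in the units of the state.
- r.get_state(): the state, without advancing time (a new reading comes with each control period).
- r.capture(name): name is "side" or "top" or "wrist"; returns a dict with "pixels" (384x512x3 uint8, red, green, blue), "range_z" (384x512 float32, m along the optical axis (not along the pixel's ray), 0 where there is no reading), "fx", "fy", "cx", "cy" (pixels), "position" and "attitude" of the camera in the world; the wrist camera has in their place "hand_eye" (4x4, takes a point from camera to tool coordinates, whose origin is the TCP and whose axes are the flange's). Camera axes: x right, y up, looking along -z (the intrinsics and any distortion apply to the point x, -y, -z); pixel columns grow to the right and rows downward; lengths in m; the calibration is good to about 2 mm. A picture is of the moment at which its call begins: read the wrist's pose just before it.
- r.close_job(): hands the job in; it is judged then, once.
Trained networks look in the newest picture that a camera, given by its name, has taken for a name from the list of things; names that differ only in an ending like _2 or _b are one class to them, and where a whole thing is asked for, a point or a joint stands for the part that bears it (a point fixed in the world has none). Each returns a list of dicts, best first, with "conf" (0 to 1); they miss things now and then, are a little off and sometimes report something else, mostly with a low value. They report only what shows in the picture. A call takes as long as a camera call. They do not tell look-alikes from the thing itself.
- r.boxes_of(name, camera): "extent" ([left, top, right, bottom] in pixels, round what is visible of it).
- r.regions_of(name, camera): "pixels" (384x512 bool, what is visible of it) and "extent" ([left, top, right, bottom] in pixels, round what is visible of it).
- r.tip_of(name, camera): "at" ([column, row] in pixels: a listed point, or the origin of a listed thing).
The state is a dict: "time_s": time; "joints": joint angles; "qd": joint speeds; "joint_torque": joint torques, N m; "tcp_pos": TCP position; "eef_rot": TCP orientation; "contact_force": force on the tool from outside, world axes, zero at the start; "moment": the same for the moment, N m; "gripper_width": finger opening in m; "gripper_force": force on a finger pad.
Only numpy, scipy, OpenCV 4.12 (cv2) and the standard library are available. Lean on these libraries where they do the work, as an engineer would, in place of code of your own. Each camera call takes 0.05 s, during which the arm holds its last target. There are 200 camera calls.

## Task

The four reagent bottles stand in the full rack in their order of use, the first one next to that rack's pull handle. Move them all into the empty rack in the same order, the first bottle again next to the handle of its new rack, one upright in each cup and let go. Do not drop a bottle or knock one over.

Things in the scene. Friction and masses are not known exactly. Their poses are not given: they have to be found in the camera images.
- store_rack: the full bottle rack, in which the bottles stand at the start. Fixed. Origin on the bench under mid-row; x along the row to the handle end, z up. Aluminium rail 64 wide, 6 thick, x -122 to +146; wire pull handle with white sleeve across it at x +138 only, 47 high. Places at x +90 (first), +30, -30, -90 (fourth), y 0 (all mm). Its cups are listed.
- work_rack: the empty bottle rack, same make. Fixed. Origin on the bench under mid-row; x along the row to the handle end, z up. Aluminium rail 64 wide, 6 thick, x -122 to +146; wire pull handle with white sleeve across it at x +138 only, 47 high. Places at x +90 (first), +30, -30, -90 (fourth), y 0 (all mm). Grey square cup at each: inside 56, floor 9 and rim 32 above the bench.
- round_bottle: amber round bottle, 39 mm across, straight sides up to 62 mm, white paper label, black screw cap 26 mm across; 93 mm high, about 110 g. Loose; origin: centre of its underside, z up. In a cup it stands 9 mm above the bench, up to 4 mm off centre; the cup's rim hides its lowest 23 mm.
- square_bottle: off-white square bottle, 38 x 38 mm, straight sides (square to its x, y) up to 62 mm, white screw cap 30 mm across; 86 mm high, about 90 g. Turned up to 0.15 rad from the rack's axes. Loose; origin: centre of its underside, z up. In a cup it stands 9 mm above the bench, up to 4 mm off centre; the cup's rim hides its lowest 23 mm.
- dropper_bottle: off-white round bottle, 38 mm across, straight sides up to 64 mm, paper label, black pointed dropper cap 21 mm across tapering to 7; 92 mm high, about 80 g. Loose; origin: centre of its underside, z up. In a cup it stands 9 mm above the bench, up to 4 mm off centre; the cup's rim hides its lowest 23 mm.
- wide_jar: amber round jar, 38 mm across, straight sides up to 64 mm, flat white lid 41 mm across, as wide as the jar; 82 mm high, about 120 g. Loose; origin: centre of its underside, z up. In a cup it stands 9 mm above the bench, up to 4 mm off centre; the cup's rim hides its lowest 23 mm.
- cup_a: one of four alike grey cups fixed on the store rack's rail; which place it has varies. Open square box, 60 mm outside, 56 inside, 26 high, floor 3 thick. Origin: centre of its underside, 6 mm above the bench; axes as the store rack's. At the start the amber round bottle stands in it.
- cup_b: one of four alike grey cups fixed on the store rack's rail; which place it has varies. Open square box, 60 mm outside, 56 inside, 26 high, floor 3 thick. Origin: centre of its underside, 6 mm above the bench; axes as the store rack's. At the start the square bottle stands in it.
- cup_c: one of four alike grey cups fixed on the store rack's rail; which place it has varies. Open square box, 60 mm outside, 56 inside, 26 high, floor 3 thick. Origin: centre of its underside, 6 mm above the bench; axes as the store rack's. At the start the dropper bottle stands in it.
- cup_d: one of four alike grey cups fixed on the store rack's rail; which place it has varies. Open square box, 60 mm outside, 56 inside, 26 high, floor 3 thick. Origin: centre of its underside, 6 mm above the bench; axes as the store rack's. At the start the wide-lidded jar stands in it.
There are look-alikes about, which are no part of the job. Leave any green, turquoise or yellow look-alike of the wide_jar alone.

How it is judged (in metres and radians):
At the end, for the whole second after the job is handed in: Each bottle stands in the working rack's cup that has, counted from the handle, the number of its old place in the store rack: within 13 mm along and across the row, underside 4 to 14 mm above the bench, leaning under 0.12 rad, released and at rest (under 20 mm/s) (((x of cup_a in the frame of store_rack between 0.07 and 0.11 m and x of round_bottle in the frame of work_rack between 0.077 and 0.103 m) or (x of cup_a in the frame of store_rack between 0.01 and 0.05 m and x of round_bottle in the frame of work_rack between 0.017 and 0.043 m) or (x of cup_a in the frame of store_rack between -0.05 and -0.01 m and x of round_bottle in the frame of work_rack between -0.043 and -0.017 m) or (x of cup_a in the frame of store_rack between -0.11 and -0.07 m and x of round_bottle in the frame of work_rack between -0.103 and -0.077 m)) and y of round_bottle in the frame of work_rack between -0.013 and 0.013 m and z of round_bottle in the frame of work_rack between 0.004 and 0.014 m and angle between each of round_bottle, square_bottle, dropper_bottle, wide_jar's own z axis and vertical below 0.12 rad and linear speed of each of round_bottle, square_bottle, dropper_bottle, wide_jar below 0.02 m/s and ((x of cup_b in the frame of store_rack between 0.07 and 0.11 m and x of square_bottle in the frame of work_rack between 0.077 and 0.103 m) or (x of cup_b in the frame of store_rack between 0.01 and 0.05 m and x of square_bottle in the frame of work_rack between 0.017 and 0.043 m) or (x of cup_b in the frame of store_rack between -0.05 and -0.01 m and x of square_bottle in the frame of work_rack between -0.043 and -0.017 m) or (x of cup_b in the frame of store_rack between -0.11 and -0.07 m and x of square_bottle in the frame of work_rack between -0.103 and -0.077 m)) and y of square_bottle in the frame of work_rack between -0.013 and 0.013 m and z of square_bottle in the frame of work_rack between 0.004 and 0.014 m and ((x of cup_c in the frame of store_rack between 0.07 and 0.11 m and x of dropper_bottle in the frame of work_rack between 0.077 and 0.103 m) or (x of cup_c in the frame of store_rack between 0.01 and 0.05 m and x of dropper_bottle in the frame of work_rack between 0.017 and 0.043 m) or (x of cup_c in the frame of store_rack between -0.05 and -0.01 m and x of dropper_bottle in the frame of work_rack between -0.043 and -0.017 m) or (x of cup_c in the frame of store_rack between -0.11 and -0.07 m and x of dropper_bottle in the frame of work_rack between -0.103 and -0.077 m)) and y of dropper_bottle in the frame of work_rack between -0.013 and 0.013 m and z of dropper_bottle in the frame of work_rack between 0.004 and 0.014 m and ((x of cup_d in the frame of store_rack between 0.07 and 0.11 m and x of wide_jar in the frame of work_rack between 0.077 and 0.103 m) or (x of cup_d in the frame of store_rack between 0.01 and 0.05 m and x of wide_jar in the frame of work_rack between 0.017 and 0.043 m) or (x of cup_d in the frame of store_rack between -0.05 and -0.01 m and x of wide_jar in the frame of work_rack between -0.043 and -0.017 m) or (x of cup_d in the frame of store_rack between -0.11 and -0.07 m and x of wide_jar in the frame of work_rack between -0.103 and -0.077 m)) and y of wide_jar in the frame of work_rack between -0.013 and 0.013 m and z of wide_jar in the frame of work_rack between 0.004 and 0.014 m); the robot touches nothing.
It fails at once if a bottle is knocked over (leans more than 0.6 rad) (angle between any of round_bottle, square_bottle, dropper_bottle, wide_jar's own z axis and vertical above 0.6 rad).
It fails at once if a bottle is dropped (faster than 0.7 m/s with no finger on it: a fall of about 25 mm) ((linear speed of round_bottle above 0.7 m/s and contact force between the fingers and round_bottle below 0.05 N) or (linear speed of square_bottle above 0.7 m/s and contact force between the fingers and square_bottle below 0.05 N) or (linear speed of dropper_bottle above 0.7 m/s and contact force between the fingers and dropper_bottle below 0.05 N) or (linear speed of wide_jar above 0.7 m/s and contact force between the fingers and wide_jar below 0.05 N)).
It also fails if it takes over 99 s, if anything falls off the work surface, if the arm or the gripper's body presses on something with over 40 N, if the wrist force passes 120 N, or if a joint passes its speed limit or range.

## Working session

There is one attempt and no reset: what is moved stays moved. The work goes in short steps, Python scripts to look and compute and a tool call to move; the robot and the scene stay as the last step left them, time stands still between calls to the robot, and variables do not carry over. Pictures are saved under pics/ and viewed, at most 14 in all, crops included, and the job is handed in when it is done.

Besides the shell and the picture viewer there is one more tool, called after "Request:" as name(argument=value, ...) on one line, values as JSON. jog_arm: Moves the arm, as the interface text tells. Its arguments: {"type":"object","properties":{"travel":{"type":"array"},"dr":{"type":"array"},"claw":{"type":"array"},"newtons":{"type":"number"}},"required":["travel","dr","claw"]}

```bash
mkdir -p pics; cat > h.py <<'E'
import numpy as np, cv2
from plant import r
from scipy.spatial.transform import Rotation as R
def att(a):
    a=np.array(a,float)
    if a.shape==(3,3): return a
    if a.size==4: return R.from_quat(a).as_matrix()
    return R.from_euler('xyz',a.ravel(),degrees=True).as_matrix()
def cloud(c):
    z=c['range_z']; v,u=np.mgrid[0:z.shape[0],0:z.shape[1]]
    P=np.stack([(u-c['cx'])/c['fx']*z,-(v-c['cy'])/c['fy']*z,-z],-1)
    return P@att(c['attitude']).T+np.array(c['position'])
def save(c,n,box=None,s=1):
    im=c['pixels'][...,::-1]
    if box: im=im[box[1]:box[3],box[0]:box[2]]
    cv2.imwrite('pics/'+n,cv2.resize(im,None,fx=s,fy=s,interpolation=cv2.INTER_CUBIC))
E
python3 - <<'E'
from h import *
s=r.get_state(); print(s)
for n in('top','side'):
    c=r.capture(n); save(c,n+'0.png',s=1.5); print(n,{k:v for k,v in c.items() if k not in('pixels','range_z')})
    P=cloud(c)
    for o in('store_rack','work_rack','round_bottle','square_bottle','dropper_bottle','wide_jar','cup_a'):
        for d in r.regions_of(o,n)[:5]:
            m=d['pixels']&(c['range_z']>0); print(o,round(d['conf'],2),np.round(d['extent']),np.round(np.median(P[m],0),3) if m.any() else '')
E
```

```text
{'time_s': 0.0, 'joints': array([-5.40246466e+01,  2.05881288e+01,  6.35145205e-01, -2.12424154e-02,
       -7.01360675e+01, -1.65086449e+01]), 'qd': array([-0.03899871, -0.00154591, -0.06628424, -0.05630933,  0.08440303,
       -0.02540476]), 'joint_torque': array([-2.56829720e-03, -5.82714701e+01,  2.93046731e+01,  6.99692845e+00,
        6.77647971e-03, -1.25423503e-04]), 'tcp_pos': array([ 0.22479078, -0.63595659,  0.2256669 ]), 'eef_rot': array([ 1.79908945e+02, -6.16091585e-03, -1.60540520e+02]), 'contact_force': array([0.31100106, 0.29766318, 0.21312209]), 'moment': array([0.06659033, 0.00368286, 0.01479883]), 'gripper_force': 0.0, 'gripper_width': 0.08791180859386234}
top {'fx': 389.3266825244837, 'fy': 389.3266825244837, 'cx': 254.90939478868324, 'cy': 191.36366012270886, 'position': array([ 0.49780261, -0.03215242,  0.95356143]), 'attitude': array([  4.73813123,   0.94300599, -90.42987499])}
store_rack 0.7 [104. 242. 128. 260.] [0.434 0.319 0.017]
work_rack 0.71 [269. 172. 364. 262.] [ 0.513 -0.162  0.009]
round_bottle 0.84 [132. 216. 159. 233.] [0.499 0.227 0.078]
round_bo
[... 1048 characters left out ...]
68.] [0.498 0.221 0.065]
square_bottle 0.63 [235. 146. 260. 182.] [0.566 0.125 0.06 ]
square_bottle 0.63 [170. 152. 197. 172.] [0.441 0.272 0.019]
dropper_bottle 0.94 [176. 133. 193. 162.] [0.462 0.266 0.059]
wide_jar 0.93 [251. 172. 275. 214.] [0.571 0.024 0.05 ]
wide_jar 0.91 [287. 151. 307. 194.] [0.673 0.092 0.05 ]
wide_jar 0.86 [216. 142. 234. 178.] [0.533 0.172 0.064]
wide_jar 0.82 [275. 134. 294. 168.] [0.686 0.197 0.053]
wide_jar 0.66 [218. 179. 240. 222.] [0.499 0.027 0.05 ]
cup_a 0.79 [191. 157. 214. 183.] [0.479 0.221 0.021]
cup_a 0.73 [211. 168. 224. 181.] [0.508 0.181 0.023]
cup_a 0.62 [174. 153. 194. 173.] [0.441 0.268 0.02 ]
cup_a 0.55 [230. 173. 251. 198.] [0.558 0.108 0.021]
```

View pics/top0.png

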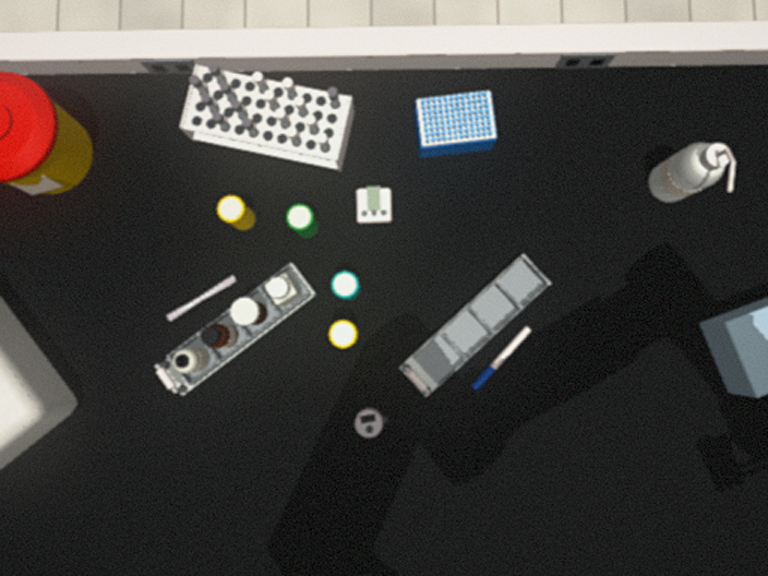

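View pics/side0.png

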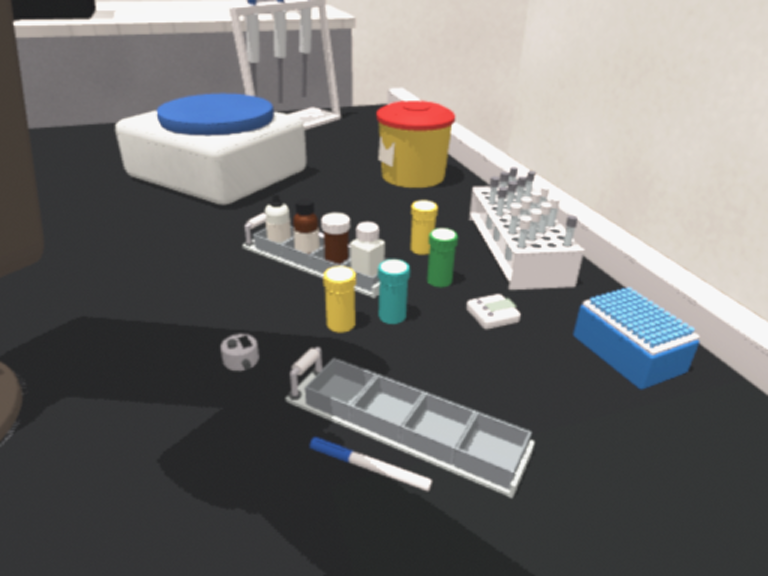

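Top view (original pixels): in the store rack, from the handle (112,250), stand the dropper (125,241), the round amber bottle (146,224), the white-lid jar (166,207) and the square bottle (188,192). The work rack's handle is at its near end (277,252).

Candidates for wide_jar: rack jar (166,207), turquoise (229,190), yellow (229,224), yellow (157,141) and green (200,147). I choose the amber one in the rack.

```bash
python3 - <<'E'
from h import *
for n in('top','side'):
    c=r.capture(n); P=cloud(c); 
    if n=='top': save(c,'crop1.png',(95,165,250,270),5)
    else: save(c,'crop2.png',(155,120,300,235),5)
    g=P[(c['range_z']>0)]
    print(n,'table z',np.round(np.percentile(g[(abs(g[:,0]-.5)<.2)&(abs(g[:,1]-.0)<.3)][:,2],[5,20,50]),4))
    for o in('work_rack','store_rack'):
        d=r.regions_of(o,n)
        if o=='work_rack':
            m=d[0]['pixels']&(c['range_z']>0); Q=P[m]
            cen=np.median(Q,0)
            Q=g[(np.linalg.norm(g[:,:2]-cen[:2],axis=1)<.2)]
        else:
            Q=g[(np.linalg.norm(g[:,:2]-[.52,.20],axis=1)<.2)]
            # along line only
            a=np.array([-.603,.798]);b=np.array([.798,.603])
            Q=Q[abs((Q[:,:2]-[.517,.202])@b)<.06]
        for lo,hi in((.022,.036),(.004,.036),(.04,.055)):
            q=Q[(Q[:,2]>lo)&(Q[:,2]<hi)]
            print(o,lo,len(q),cv2.minAreaRect((q[:,:2]*1000).astype(np.float32)), np.round(np.median(q,0),3))
    for o in('round_bottle','square_bottle','dropper_bottle','wide_jar'):
        for d in r.regions_of(o,n)[:5]:
            m=d['pixels']&(c['range_z']>0); q=P[m]
            if not m.any(): continue
            zt=np.percentile(q[:,2],97); t=q[q[:,2]>zt-.006]
            print(o,len(q),round(zt,4),np.round((t[:,:2].max(0)+t[:,:2].min(0))/2,4),np.round(np.ptp(t[:,:2],axis=0),3))
    if n=='top':
        w=g[(g[:,2]>.1)&(g[:,0]<.65)&(g[:,0]>.3)&(g[:,1]>.2)]; print('whitebox',len(w), w.min(0),w.max(0))
E
```

```text
top table z [-0.0028 -0.0013  0.0003]
work_rack 0.022 488 ((512.9810791015625, -129.59959411621094), (168.6934814453125, 318.3209533691406), 11.361235618591309) [ 0.524 -0.175  0.031]
work_rack 0.004 3219 ((518.0308227539062, -156.46536254882812), (369.9062194824219, 371.3526306152344), 24.983726501464844) [ 0.51  -0.172  0.009]
work_rack 0.04 114 ((478.6319580078125, -16.606040954589844), (193.2452850341797, 42.53824234008789), 35.324462890625) [ 0.43  -0.068  0.045]
store_rack 0.022 587 ((536.361328125, 190.5159454345703), (78.33657836914062, 335.8733215332031), 41.963226318359375) [0.515 0.203 0.031]
store_rack 0.004 1772 ((522.8872680664062, 192.82725524902344), (118.44252014160156, 383.0281982421875), 37.67335510253906) [0.51  0.21  0.012]
store_rack 0.04 230 ((536.71875, 195.15235900878906), (67.69881439208984, 340.596923828125), 41.7717170715332) [0.453 0.273 0.046]
round_bottle 363 0.1037 [0.5001 0.2361] [0.024 0.027]
square_bottle 333 0.0966 [0.5704 0.1384] [0.029 0.029]
dropper_bottle 281 0.0484 [0.4335 0.3208] [0.04  0.029]
dropper_bottle 345 0.1037 [0.5001 0.2361] [0.024 
[... 965 characters left out ...]
ore_rack 0.004 1457 ((531.0319213867188, 189.37806701660156), (119.8009033203125, 338.24908447265625), 35.83540725708008) [0.506 0.196 0.024]
store_rack 0.04 567 ((531.4186401367188, 189.0480194091797), (118.09909057617188, 337.5838623046875), 35.76578140258789) [0.53  0.172 0.047]
round_bottle 531 0.1006 [0.5004 0.2322] [0.027 0.025]
square_bottle 626 0.0941 [0.5721 0.1343] [0.031 0.029]
dropper_bottle 399 0.0905 [0.4635 0.2745] [0.017 0.017]
wide_jar 501 0.0897 [0.5357 0.1814] [0.038 0.034]
wide_jar 751 0.0809 [0.5753 0.0355] [0.041 0.04 ]
wide_jar 626 0.0808 [0.6784 0.1043] [0.039 0.039]
wide_jar 6976 0.0322 [ 0.5152 -0.1691] [0.214 0.226]
wide_jar 821 0.0808 [0.5011 0.0392] [0.041 0.043]
```

View pics/crop2.png

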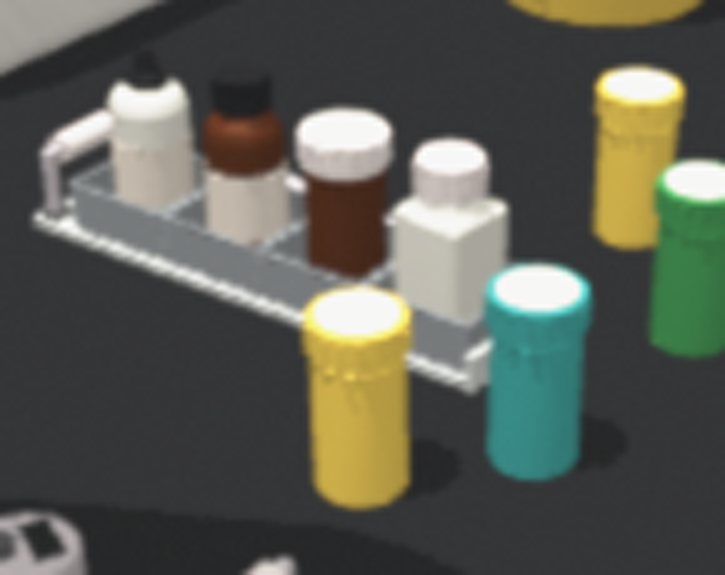

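```bash
cat >> h.py <<'E'
def go(xyz,yaw,s=None):
    s=s or r.get_state(); e=s['eef_rot']
    Rc=R.from_euler('xyz',[180,0,e[2]],degrees=True).as_matrix()
    t=Rc.T@(np.array(xyz)-s['tcp_pos'])/.5
    d=(yaw-e[2]+180)%360-180
    print('at',np.round(s['tcp_pos'],4),np.round(e,2),'t',round(s['time_s'],2),'-> travel',np.round(t,4),'drz',round(-d/360,4),'rows',round(max(np.linalg.norm(t)*8,abs(d)/10.7),1))
def wcloud(c,s):
    z=c['range_z']; v,u=np.mgrid[0:z.shape[0],0:z.shape[1]]
    P=np.stack([(u-c['cx'])/c['fx']*z,-(v-c['cy'])/c['fy']*z,-z],-1)
    H=c['hand_eye']; P=P@H[:3,:3].T+H[:3,3]
    return P@R.from_euler('xyz',s['eef_rot'],degrees=True).as_matrix().T+s['tcp_pos']
E
python3 - <<'E'
from h import *
go([.514,-.168,.27],-48)
c=r.capture('wrist'); print(c['hand_eye'],c['fx'])
E
```

```text
at [ 0.2249 -0.6364  0.2266] [ 180.     -0.   -160.53] t 1.5 -> travel [-0.8573  0.6905 -0.0869] drz -0.3126 rows 10.5
[[ 3.64753462e-04  9.65283338e-01  2.61204794e-01  7.07295865e-02]
 [ 9.99999933e-01 -3.49228078e-04 -1.05853313e-04  1.18316937e-03]
 [-1.09583915e-05  2.61204815e-01 -9.65283401e-01 -1.57310290e-01]
 [ 0.00000000e+00  0.00000000e+00  0.00000000e+00  1.00000000e+00]] 328.6686177017369
```

Request:
jog_arm(travel=[[-0.857,0.69,-0.087],[-0.857,0.69,-0.087],[-0.857,0.69,-0.087],[-0.857,0.69,-0.087],[-0.857,0.69,-0.087],[-0.857,0.69,-0.087],[-0.857,0.69,-0.087],[-0.857,0.69,-0.087],[-0.857,0.69,-0.087],[-0.857,0.69,-0.087]], dr=[[0,0,-0.3126],[0,0,-0.3126],[0,0,-0.3126],[0,0,-0.3126],[0,0,-0.3126],[0,0,-0.3126],[0,0,-0.3126],[0,0,-0.3126],[0,0,-0.3126],[0,0,-0.3126]], claw=[1,1,1,1,1,1,1,1,1,1])

```text
time_s: 2.8
tcp_pos: [0.5158, -0.1655, 0.2704]
eef_rot: [-180.0, -0.0, -52.5]
contact_force: [-0.9, 0.3, 0.7]
gripper_width: 0.0874
gripper_force: 0.0
```

```bash
cat >> h.py <<'E'
def rackfit(P,ok,c0,a0,tz=0):
    """rim points -> 2-D fit of known rim lattice (lines at y=+-29, x=+-120+..). returns x,y,deg"""
    from scipy.optimize import least_squares
    q=P[ok]; q=q[(q[:,2]>.027+tz)&(q[:,2]<.036+tz)][:,:2]
    def loc(p):
        a=np.radians(p[2]); d=q-p[:2]
        return d@[np.cos(a),np.sin(a)],d@[-np.sin(a),np.cos(a)]
    X,Y=loc([*c0,a0]); k=(abs(X)<.135)&(abs(Y)<.045); q=q[k]
    xs=np.array([-119,-61,-59,1,-1,59,61,119])/1000
    def f(p):
        X,Y=loc(p)
        dx=np.maximum(np.abs(X[:,None]-xs).min(1),np.maximum(abs(Y)-.030,0)); dy=np.maximum(abs(abs(Y)-.029),np.maximum(abs(X)-.120,0))
        return np.minimum(dx,dy)*1000
    best=min((least_squares(f,[c0[0]+i,c0[1]+j,a0+k],loss='soft_l1',x_scale=[.01,.01,1]) for i in(-.015,0,.015) for j in(-.015,0,.015) for k in(-2,2)),key=lambda s:s.cost)
    return best.x,len(q),np.median(f(best.x))
E
python3 - <<'E'
from h import *
s=r.get_state(); c=r.capture('wrist'); save(c,'w1.png',s=1.5); P=wcloud(c,s); ok=c['range_z']>0
g=P[ok]; print('table',np.round(np.percentile(g[:,2],[10,30,50,]),4))
print(rackfit(P,ok,[.516,-.168],132))
for n in('top','side'):
    c=r.capture(n); Q=cloud(c)
    if n=='side': print(n,rackfit(Q,c['range_z']>0,[.516,-.168],132))
    print(n,'store',rackfit(Q,c['range_z']>0,[.517,.207],127))
go([.52,.20,.29],-53)
E
```

```text
table [-0.0014 -0.0006  0.0003]
(array([  0.52034318,  -0.17118052, 131.96949511]), 1549, np.float64(0.6532335488980273))
top store (array([  0.502,   0.192, 125.   ]), 0, np.float64(nan))
side (array([  0.52145015,  -0.17412903, 131.93465129]), 1181, np.float64(0.7591771606653315))
side store (array([  0.51477774,   0.22102326, 128.7691094 ]), 450, np.float64(4.496041160237251))
at [ 0.514  -0.168   0.2701] [180.     0.   -53.24] t 2.95 -> travel [-0.5824 -0.45   -0.0399] drz -0.0007 rows 5.9
  return _methods._mean(a, axis=axis, dtype=dtype,
  ret = ret.dtype.type(ret / rcount)
```

View pics/w1.png

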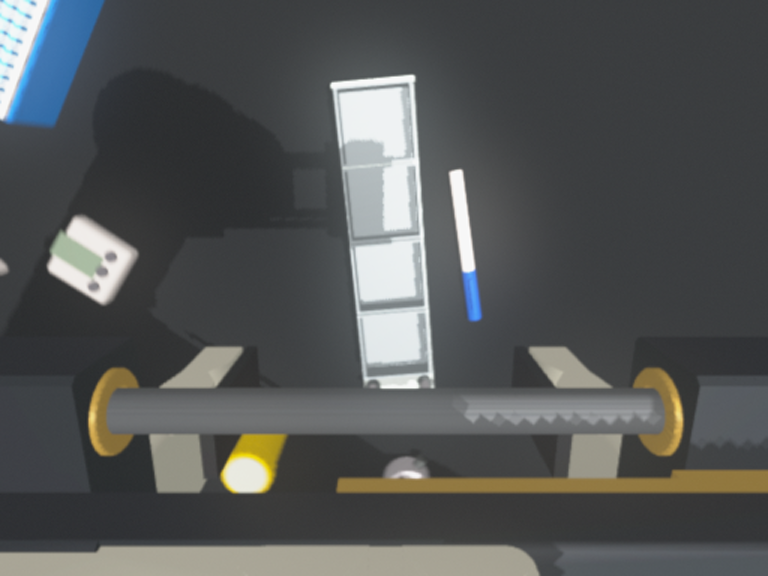

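```bash
python3 - <<'E'
from h import *
for i in range(2):
    s=r.get_state(); c=r.capture('wrist'); P=wcloud(c,s); ok=c['range_z']>0
    print(rackfit(P,ok,[.52,-.171],132))
go([.52,.20,.29],-53)
E
```

```text
(array([  0.52031816,  -0.1711629 , 131.96051567]), 1540, np.float64(0.6382079207760086))
(array([  0.5203078 ,  -0.17119789, 131.95775743]), 1535, np.float64(0.6597420854800723))
at [ 0.5137 -0.1687  0.2701] [180.    -0.   -53.38] t 3.05 -> travel [-0.5842 -0.45   -0.0398] drz -0.001 rows 5.9
```

Request:
jog_arm(travel=[[-0.582,-0.45,-0.04],[-0.582,-0.45,-0.04],[-0.582,-0.45,-0.04],[-0.582,-0.45,-0.04],[-0.582,-0.45,-0.04],[-0.582,-0.45,-0.04],[-0.582,-0.45,-0.04],[-0.582,-0.45,-0.04],[-0.582,-0.45,-0.04],[-0.582,-0.45,-0.04]], dr=[[0,0,0],[0,0,0],[0,0,0],[0,0,0],[0,0,0],[0,0,0],[0,0,0],[0,0,0],[0,0,0],[0,0,0]], claw=[1,1,1,1,1,1,1,1,1,1])

```text
time_s: 4.3
tcp_pos: [0.5193, 0.1983, 0.2903]
eef_rot: [-180.0, 0.0, -53.2]
contact_force: [0.6, 0.3, -0.9]
gripper_width: 0.0877
gripper_force: 0.0
```

```bash
python3 - <<'E'
from h import *
s=r.get_state(); c=r.capture('wrist'); save(c,'w2.png',s=1.5); P=wcloud(c,s); ok=c['range_z']>0
f=[rackfit(P,ok,[.517,.203],127),rackfit(P,ok,[.517,.203],125)]; print(f)
for o in('round_bottle','square_bottle','dropper_bottle','wide_jar'):
    for d in r.regions_of(o,'wrist')[:3]:
        m=d['pixels']&ok; q=P[m]
        if not m.any(): continue
        zt=np.percentile(q[:,2],97); t=q[q[:,2]>zt-.006]
        print(o,round(d['conf'],2),np.round(d['extent']),len(q),round(zt,4),np.round((np.percentile(t[:,:2],2,axis=0)+np.percentile(t[:,:2],98,axis=0))/2,4),np.round(np.ptp(t[:,:2],axis=0),3),np.round(cv2.minAreaRect((t[:,:2]*1000).astype(np.float32))[0],1))
E
```

```text
[(array([  0.51629997,   0.21250577, 127.02125011]), 1194, np.float64(0.7851251540869848)), (array([  0.51629997,   0.21250577, 127.02125011]), 1194, np.float64(0.7851251530464853))]
round_bottle 0.82 [234. 181. 269. 227.] 1152 0.1022 [0.4991 0.2372] [0.027 0.028] [499.4 237.4]
square_bottle 0.74 [236.  80. 270. 122.] 1186 0.0955 [0.5696 0.1394] [0.031 0.03 ] [569.4 139.4]
dropper_bottle 0.79 [240. 222. 269. 260.] 957 0.0945 [0.4749 0.266 ] [0.039 0.041] [476.3 265.1]
wide_jar 0.95 [327.  44. 382.  89.] 1711 0.0821 [0.5011 0.044 ] [0.041 0.041] [501.2  44.1]
wide_jar 0.9 [233. 136. 270. 174.] 1134 0.0911 [0.5353 0.189 ] [0.041 0.04 ] [535.5 188.8]
wide_jar 0.78 [163.   2. 216.  45.] 1550 0.0821 [0.6758 0.1118] [0.039 0.038] [673.3 114.4]
```

View pics/w2.png

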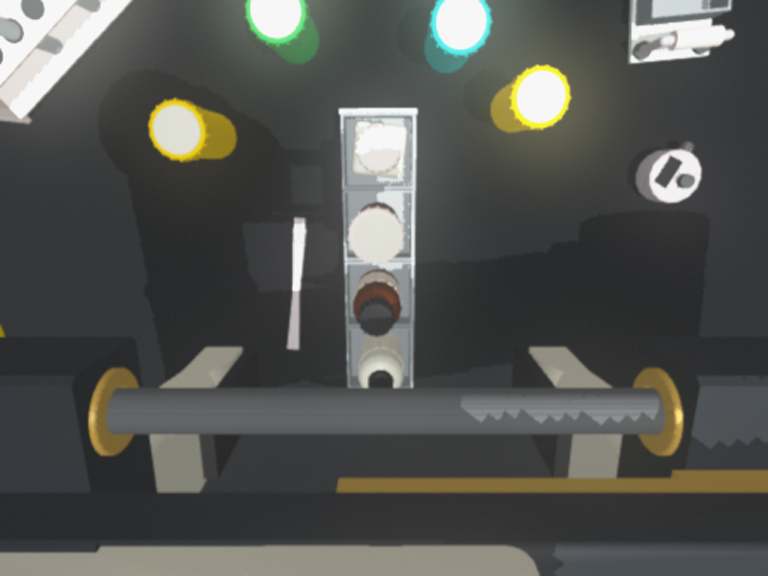

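```bash
cat >> h.py <<'E'
def place(c,i):
    a=np.radians(c[2]); x=(.09,.03,-.03,-.09)[i-1]
    return np.array([c[0]+x*np.cos(a),c[1]+x*np.sin(a)])
S=(.5163,.2125,127.02); W=(.5203,-.1712,131.96)
E
python3 - <<'E'
from h import *
s=r.get_state(); c=r.capture('wrist'); P=wcloud(c,s); ok=c['range_z']>0
g=P[ok]
for i in(1,2,3,4):
    print(i,np.round(place(S,i),4),np.round(place(W,i),4))
    q=g[np.linalg.norm(g[:,:2]-place(S,i),axis=1)<.034]
    for lo,hi in((.045,.06),(.06,.074),(.074,.083),(.083,.105)):
        t=q[(q[:,2]>lo)&(q[:,2]<hi)][:,:2]
        if len(t)>20: print(lo,len(t),[np.round(v,1) for v in cv2.minAreaRect((t*1000).astype(np.float32))])
go([*place(S,4),.17],-53)
E
```

```text
1 [0.4621 0.2844] [ 0.4601 -0.1043]
0.045 132 [array([468.3, 273.2]), array([37.5, 16.9]), np.float64(34.4)]
0.06 153 [array([465.2, 276.4]), array([37.2, 24.6]), np.float64(29.1)]
0.074 339 [array([464.9, 278.2]), array([35.7, 27.4]), np.float64(38.7)]
0.083 176 [array([464.3, 279.5]), array([19.3, 13.7]), np.float64(35.4)]
2 [0.4982 0.2365] [ 0.5002 -0.1489]
0.045 100 [array([503.9, 227.6]), array([38.9, 17.6]), np.float64(26.4)]
0.06 140 [array([500.7, 234.6]), array([38.1, 31.7]), np.float64(32.2)]
0.074 242 [array([501.3, 233.9]), array([35.7, 27.6]), np.float64(34.9)]
0.083 512 [array([499.1, 237.2]), array([26.6, 26.8]), np.float64(80.3)]
3 [0.5344 0.1885] [ 0.5404 -0.1935]
0.083 1089 [array([535.4, 189.1]), array([40.3, 41.3]), np.float64(55.7)]
4 [0.5705 0.1406] [ 0.5805 -0.2381]
0.06 500 [array([569.7, 139.4]), array([38. , 37.9]), np.float64(31.1)]
0.083 695 [array([569.4, 139.4]), array([30.1, 30.6]), np.float64(45.6)]
at [0.5192 0.1993 0.2901] [-179.99    0.    -53.12] t 4.6 -> travel [ 0.1553 -0.0116  0.2402] drz -0.0003 rows 2.3
```

```bash
python3 - <<'E'
from h import *
go([.5695,.1394,.14],-58.9)
go([.5695,.1394,.040],-58.9)
E
```

```text
at [0.5192 0.1993 0.2901] [-179.99    0.    -53.12] t 4.6 -> travel [ 0.1561 -0.0085  0.3002] drz 0.016 rows 2.7
at [0.5192 0.1993 0.2901] [-179.99    0.    -53.12] t 4.6 -> travel [ 0.1561 -0.0085  0.5002] drz 0.016 rows 4.2
```

Request:
jog_arm(travel=[[0.156,-0.0085,0.2],[0.156,-0.0085,0.3],[0.156,-0.0085,0.3],[0.156,-0.0085,0.3],[0.156,-0.0085,0.36],[0.156,-0.0085,0.42],[0.156,-0.0085,0.46],[0.156,-0.0085,0.5],[0.156,-0.0085,0.5],[0.156,-0.0085,0.5]], dr=[[0,0,0.016],[0,0,0.016],[0,0,0.016],[0,0,0.016],[0,0,0.016],[0,0,0.016],[0,0,0.016],[0,0,0.016],[0,0,0.016],[0,0,0.016]], claw=[1,1,1,1,1,1,1,1,1,1])

```text
time_s: 5.85
tcp_pos: [0.5705, 0.1406, 0.0419]
eef_rot: [-179.9, -0.0, -58.8]
contact_force: [-0.7, -0.1, 0.1]
gripper_width: 0.0877
gripper_force: 0.0
```

```bash
python3 - <<'E'
from h import *
go([.5695,.1394,.040],-58.9)
print(r.get_state()['contact_force'])
E
```

```text
at [0.5705 0.1406 0.0419] [-1.7986e+02 -2.0000e-02 -5.8810e+01] t 5.85 -> travel [0.0011 0.003  0.0039] drz 0.0002 rows 0.0
[-0.74267603 -0.10560012  0.07999428]
```

Request:
jog_arm(travel=[[0,0,0.002],[0,0,0.002],[0,0,0.002],[0,0,0.002],[0,0,0.002],[0,0,0.002],[0,0,0.002],[0,0,0.002],[0,0,0.002],[0,0,0.002]], dr=[[0,0,0],[0,0,0],[0,0,0],[0,0,0],[0,0,0],[0,0,0],[0,0,0],[0,0,0],[0,0,0],[0,0,0]], claw=[0,0,0,0,0,0,0,0,0,0], newtons=20)

```text
time_s: 7.1
tcp_pos: [0.5694, 0.1397, 0.039]
eef_rot: [180.0, 0.0, -58.9]
contact_force: [0.7, -0.1, -0.2]
gripper_width: 0.0379
gripper_force: 20.0
```

```bash
python3 - <<'E'
from h import *
yaw=131.96-180
go([.5695,.1394,.19],-58.9)
go([*place(W,4),.19],yaw)
go([*place(W,4),.0415],yaw)
E
```

```text
at [0.5694 0.1397 0.039 ] [180.     0.   -58.86] t 7.1 -> travel [ 6.00e-04  1.00e-04 -3.02e-01] drz 0.0001 rows 2.4
at [0.5694 0.1397 0.039 ] [180.     0.   -58.86] t 7.1 -> travel [ 0.6582  0.3717 -0.302 ] drz -0.0301 rows 6.5
at [0.5694 0.1397 0.039 ] [180.     0.   -58.86] t 7.1 -> travel [ 0.6582  0.3717 -0.005 ] drz -0.0301 rows 6.0
```

Request:
jog_arm(travel=[[0,0,-0.05],[0,0,-0.12],[0,0,-0.22],[0,0,-0.3],[0.1,0.056,-0.3],[0.2,0.113,-0.3],[0.31,0.175,-0.3],[0.42,0.237,-0.3],[0.53,0.3,-0.3],[0.62,0.35,-0.3]], dr=[[0,0,0],[0,0,0],[0,0,0],[0,0,0],[0,0,-0.01],[0,0,-0.02],[0,0,-0.03],[0,0,-0.03],[0,0,-0.03],[0,0,-0.03]], claw=[0,0,0,0,0,0,0,0,0,0])

```text
time_s: 8.35
tcp_pos: [0.5794, -0.2183, 0.189]
eef_rot: [180.0, 0.0, -48.1]
contact_force: [1.8, 0.9, -0.3]
gripper_width: 0.0381
gripper_force: 20.0
```

```bash
python3 - <<'E'
from h import *
yaw=131.96-180
go([*place(W,4),.19],yaw)
go([*place(W,4),.040],yaw)
E
```

```text
at [ 0.5794 -0.2183  0.189 ] [ 1.800e+02  1.000e-02 -4.809e+01] t 8.35 -> travel [ 0.0308  0.0249 -0.002 ] drz -0.0002 rows 0.3
at [ 0.5794 -0.2183  0.189 ] [ 1.800e+02  1.000e-02 -4.809e+01] t 8.35 -> travel [0.0308 0.0249 0.298 ] drz -0.0002 rows 2.4
```

Request:
jog_arm(travel=[[0.033,0.0285,0],[0.033,0.0285,0],[0.033,0.0285,0],[0.033,0.0285,0.06],[0.033,0.0285,0.12],[0.033,0.0285,0.17],[0.033,0.0285,0.2],[0.033,0.0285,0.2],[0.033,0.0285,0.2],[0.033,0.0285,0.2]], dr=[[0,0,0],[0,0,0],[0,0,0],[0,0,0],[0,0,0],[0,0,0],[0,0,0],[0,0,0],[0,0,0],[0,0,0]], claw=[0,0,0,0,0,0,0,0,0,0])

```text
time_s: 9.6
tcp_pos: [0.5811, -0.238, 0.0902]
eef_rot: [-179.9, -0.1, -48.0]
contact_force: [-0.2, -0.1, -1.4]
gripper_width: 0.0378
gripper_force: 20.0
```

```bash
python3 - <<'E'
from h import *
yaw=131.96-180
go([*place(W,4),.040],yaw)
c=r.capture('side'); save(c,'p1.png',(180,150,400,330),3.5)
E
```

```text
at [ 0.5811 -0.238   0.0902] [-1.7993e+02 -9.0000e-02 -4.8050e+01] t 9.6 -> travel [-0.0006  0.0011  0.1005] drz -0.0 rows 0.8
```

View pics/p1.png

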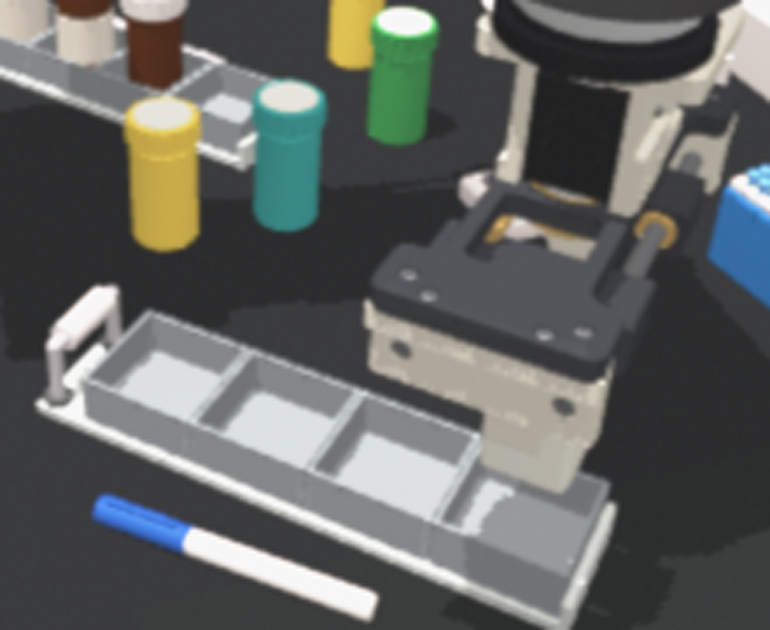

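The crop shows the gripper centred over the far (fourth) cup at about crop (540,500).

Request:
jog_arm(travel=[[0,0,0.03],[0,0,0.06],[0,0,0.08],[0,0,0.095],[0,0,0.1],[0,0,0.1],[0,0,0.1],[0,0,0.1],[0,0,0.1],[0,0,0.1]], dr=[[0,0,0],[0,0,0],[0,0,0],[0,0,0],[0,0,0],[0,0,0],[0,0,0],[0,0,0],[0,0,0],[0,0,0]], claw=[0,0,0,0,0,0,0,0,0,0])

```text
time_s: 10.9
tcp_pos: [0.5804, -0.2379, 0.0391]
eef_rot: [-180.0, -0.0, -48.1]
contact_force: [-0.5, -0.1, -0.3]
gripper_width: 0.0377
gripper_force: 20.0
```

Release, then rise.

Request:
jog_arm(travel=[[0,0,0],[0,0,0],[0,0,0],[0,0,0],[0,0,0],[0,0,0],[0,0,-0.06],[0,0,-0.16],[0,0,-0.26],[0,0,-0.32]], dr=[[0,0,0],[0,0,0],[0,0,0],[0,0,0],[0,0,0],[0,0,0],[0,0,0],[0,0,0],[0,0,0],[0,0,0]], claw=[0.6,0.8,1,1,1,1,1,1,1,1])

```text
time_s: 12.15
tcp_pos: [0.5811, -0.2382, 0.2022]
eef_rot: [-179.9, -0.2, -48.0]
contact_force: [0.0, -0.3, -0.8]
gripper_width: 0.0874
gripper_force: 0.0
```

```bash
python3 - <<'E'
from h import *
s=r.get_state(); c=r.capture('wrist'); P=wcloud(c,s); g=P[c['range_z']>0]
q=g[np.linalg.norm(g[:,:2]-place(W,4),axis=1)<.034]
for lo,hi in((.06,.074),(.083,.105)):
    t=q[(q[:,2]>lo)&(q[:,2]<hi)]
    if len(t)>20: print(lo,len(t),[np.round(v,1) for v in cv2.minAreaRect((t[:,:2]*1000).astype(np.float32))],t[:,2].max())
print(place(W,4))
go([.5354,.189,.19],-53)
go([.5354,.189,.037],-53)
E
```

```text
0.06 644 [array([ 581.1, -238.7]), array([37.7, 37.2]), np.float64(41.9)] 0.07391449541322598
0.083 1066 [array([ 581.3, -238.6]), array([30.8, 31. ]), np.float64(41.4)] 0.09644026674650302
[ 0.58047505 -0.23812506]
at [ 0.5826 -0.2388  0.2059] [-179.76   -0.39  -48.02] t 12.2 -> travel [-0.6991 -0.5022  0.0319] drz 0.0138 rows 6.9
at [ 0.5826 -0.2388  0.2059] [-179.76   -0.39  -48.02] t 12.2 -> travel [-0.6991 -0.5022  0.3379] drz 0.0138 rows 7.4
```

Request:
jog_arm(travel=[[-0.1,-0.072,0],[-0.2,-0.144,0],[-0.32,-0.23,0],[-0.44,-0.316,0],[-0.56,-0.4,0],[-0.65,-0.467,0.03],[-0.697,-0.5,0.09],[-0.697,-0.5,0.13],[-0.697,-0.5,0.15],[-0.697,-0.5,0.15]], dr=[[0,0,0.014],[0,0,0.014],[0,0,0.014],[0,0,0.014],[0,0,0.014],[0,0,0.014],[0,0,0.014],[0,0,0.014],[0,0,0.014],[0,0,0.014]], claw=[1,1,1,1,1,1,1,1,1,1])

```text
time_s: 13.45
tcp_pos: [0.5333, 0.1877, 0.1237]
eef_rot: [179.9, -0.0, -53.1]
contact_force: [0.1, -0.8, -0.3]
gripper_width: 0.0876
gripper_force: 0.0
```

```bash
python3 - <<'E'
from h import *
go([.5354,.189,.037],-53)
E
```

```text
at [0.5333 0.1877 0.1237] [ 1.7993e+02 -1.0000e-02 -5.3130e+01] t 13.45 -> travel [ 0.0005 -0.005   0.1734] drz -0.0004 rows 1.4
```

Request:
jog_arm(travel=[[0,-0.004,0.03],[0,-0.004,0.08],[0,-0.004,0.12],[0,-0.004,0.15],[0,-0.004,0.174],[0,-0.004,0.174],[0,-0.004,0.174],[0,-0.004,0.174],[0,-0.004,0.174],[0,-0.004,0.174]], dr=[[0,0,0],[0,0,0],[0,0,0],[0,0,0],[0,0,0],[0,0,0],[0,0,0],[0,0,0],[0,0,0],[0,0,0]], claw=[1,1,1,1,1,1,1,0.5,0.3,0])

```text
time_s: 14.7
tcp_pos: [0.5351, 0.1897, 0.0373]
eef_rot: [-180.0, 0.0, -53.1]
contact_force: [-0.7, -0.2, -0.2]
gripper_width: 0.0629
gripper_force: 0.0
```

Request:
jog_arm(travel=[[0,0,0],[0,0,0],[0,0,0],[0,0,0],[0,0,0],[0,0,0],[0,0,0],[0,0,0],[0,0,0],[0,0,0]], dr=[[0,0,0],[0,0,0],[0,0,0],[0,0,0],[0,0,0],[0,0,0],[0,0,0],[0,0,0],[0,0,0],[0,0,0]], claw=[0,0,0,0,0,0,0,0,0,0], newtons=20)

```text
time_s: 15.95
tcp_pos: [0.535, 0.1896, 0.0371]
eef_rot: [180.0, 0.0, -53.1]
contact_force: [-0.7, 0.2, 0.9]
gripper_width: 0.0401
gripper_force: 20.0
```

```bash
python3 - <<'E'
from h import *
yaw=131.96-180
go([*place(W,3),.19],yaw)
E
```

```text
at [0.535  0.1896 0.0371] [180.    0.  -53.1] t 15.95 -> travel [ 0.6191  0.4514 -0.3059] drz -0.0141 rows 6.6
```

Width 40.1 suggests the pads catch only the lower edge of the 41 mm lid, so I'll regrip 13 mm higher for a full hold on it.

Request:
jog_arm(travel=[[0,0,0],[0,0,0],[0,0,-0.013],[0,0,-0.026],[0,0,-0.026],[0,0,-0.026],[0,0,-0.026],[0,0,-0.026],[0,0,-0.026],[0,0,-0.026]], dr=[[0,0,0],[0,0,0],[0,0,0],[0,0,0],[0,0,0],[0,0,0],[0,0,0],[0,0,0],[0,0,0],[0,0,0]], claw=[0.62,0.62,0.62,0.62,0,0,0,0,0,0], newtons=25)

```text
time_s: 17.2
tcp_pos: [0.5351, 0.1896, 0.0502]
eef_rot: [-180.0, -0.0, -53.1]
contact_force: [-2.3, -0.7, 5.0]
gripper_width: 0.0401
gripper_force: 25.0
```

```bash
python3 - <<'E'
from h import *
yaw=131.96-180
go([*place(W,3),.19],yaw)
s=r.get_state(); print(s['gripper_width'],s['gripper_force'])
E
```

```text
at [0.5351 0.1896 0.0502] [-179.99   -0.    -53.1 ] t 17.2 -> travel [ 0.619   0.4516 -0.2796] drz -0.014 rows 6.5
0.04012452944022751 25.000467896461487
```

Request:
jog_arm(travel=[[0,0,-0.03],[0,0,-0.09],[0,0,-0.18],[0,0,-0.27],[0.08,0.058,-0.3],[0.18,0.131,-0.3],[0.28,0.204,-0.3],[0.38,0.277,-0.3],[0.48,0.35,-0.3],[0.57,0.415,-0.3]], dr=[[0,0,0],[0,0,0],[0,0,0],[0,0,0],[0,0,-0.014],[0,0,-0.014],[0,0,-0.014],[0,0,-0.014],[0,0,-0.014],[0,0,-0.014]], claw=[0,0,0,0,0,0,0,0,0,0])

```text
time_s: 18.45
tcp_pos: [0.5397, -0.165, 0.2008]
eef_rot: [-180.0, -0.0, -48.1]
contact_force: [1.5, 1.6, -0.9]
gripper_width: 0.0402
gripper_force: 25.0
```

Request:
jog_arm(travel=[[0.02,0.015,0],[0.035,0.026,0],[0.045,0.034,0],[0.049,0.037,0.03],[0.049,0.037,0.08],[0.049,0.037,0.13],[0.049,0.037,0.16],[0.049,0.037,0.18],[0.049,0.037,0.18],[0.049,0.037,0.18]], dr=[[0,0,0],[0,0,0],[0,0,0],[0,0,0],[0,0,0],[0,0,0],[0,0,0],[0,0,0],[0,0,0],[0,0,0]], claw=[0,0,0,0,0,0,0,0,0,0])

```text
time_s: 19.7
tcp_pos: [0.5434, -0.1935, 0.1108]
eef_rot: [-180.0, -0.1, -48.0]
contact_force: [0.3, 0.5, -0.9]
gripper_width: 0.0404
gripper_force: 25.0
```

```bash
python3 - <<'E'
from h import *
yaw=131.96-180
go([*place(W,3),.051],yaw)
c=r.capture('side'); save(c,'p2.png',(180,150,400,330),3.5)
E
```

```text
at [ 0.5434 -0.1935  0.1108] [-1.7996e+02 -5.0000e-02 -4.8050e+01] t 19.7 -> travel [-0.0041  0.0045  0.1195] drz -0.0 rows 1.0
```

View pics/p2.png

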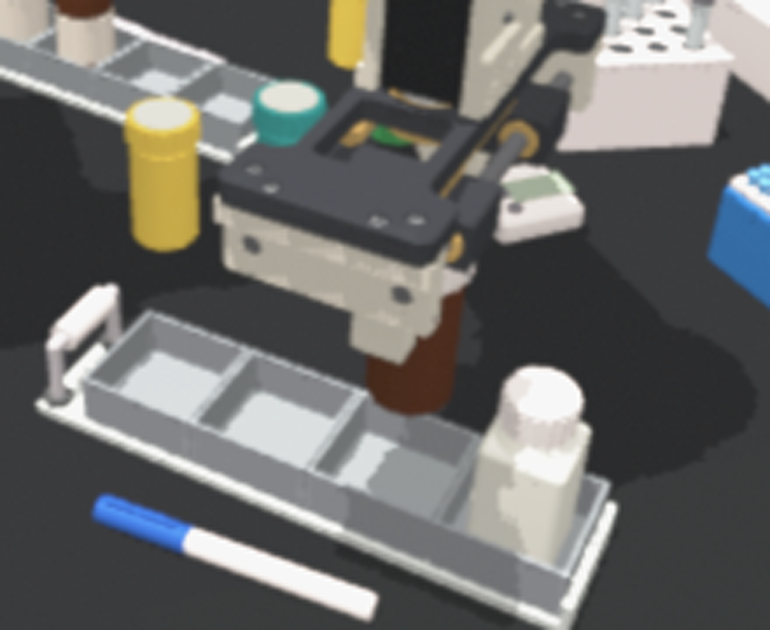

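Side crop: the jar hangs upright over cup 3 (crop 415,400), and the square bottle stands in cup 4.

Request:
jog_arm(travel=[[-0.003,0.003,0.02],[-0.003,0.003,0.05],[-0.003,0.003,0.08],[-0.003,0.003,0.1],[-0.003,0.003,0.112],[-0.003,0.003,0.119],[-0.003,0.003,0.119],[-0.003,0.003,0.119],[-0.003,0.003,0.119],[-0.003,0.003,0.119]], dr=[[0,0,0],[0,0,0],[0,0,0],[0,0,0],[0,0,0],[0,0,0],[0,0,0],[0,0,0],[0,0,0],[0,0,0]], claw=[0,0,0,0,0,0,0,0,0,0])

```text
time_s: 21.0
tcp_pos: [0.5407, -0.1934, 0.0507]
eef_rot: [-180.0, -0.0, -48.1]
contact_force: [-0.5, 0.3, -1.6]
gripper_width: 0.0403
gripper_force: 25.0
```

Request:
jog_arm(travel=[[0,0,0],[0,0,0],[0,0,0],[0,0,0],[0,0,0],[0,0,-0.02],[0,0,-0.08],[0,0,-0.16],[0,0,-0.25],[0,0,-0.3]], dr=[[0,0,0],[0,0,0],[0,0,0],[0,0,0],[0,0,0],[0,0,0],[0,0,0],[0,0,0],[0,0,0],[0,0,0]], claw=[0.6,0.8,1,1,1,1,1,1,1,1])

```text
time_s: 22.25
tcp_pos: [0.5415, -0.1936, 0.2041]
eef_rot: [-179.9, -0.2, -48.0]
contact_force: [0.4, -1.2, -0.7]
gripper_width: 0.088
gripper_force: 0.0
```

```bash
cat >> h.py <<'E'
def check(i):
    s=r.get_state(); c=r.capture('wrist'); P=wcloud(c,s); g=P[c['range_z']>0]
    q=g[np.linalg.norm(g[:,:2]-place(W,i),axis=1)<.034]
    for lo,hi in((.06,.074),(.074,.083),(.083,.105)):
        t=q[(q[:,2]>lo)&(q[:,2]<hi)]
        if len(t)>20: print(lo,len(t),[np.round(v,1) for v in cv2.minAreaRect((t[:,:2]*1000).astype(np.float32))],t[:,2].max())
    print(place(W,i))
E
python3 - <<'E'
from h import *
check(3)
go([.4992,.2373,.125],-53)
E
```

```text
0.074 70 [array([ 549. , -203.1]), array([41.5, 17.2]), np.float64(39.1)] 0.08296344484267666
0.083 1764 [array([ 541.1, -193.7]), array([41.8, 41.4]), np.float64(13.1)] 0.09186773853121735
[ 0.54035835 -0.19350835]
at [ 0.5427 -0.194   0.207 ] [-179.75   -0.35  -48.02] t 22.3 -> travel [-0.6995 -0.5122  0.1639] drz 0.0138 rows 7.1
```

Request:
jog_arm(travel=[[-0.1,-0.074,0],[-0.2,-0.148,0],[-0.32,-0.237,0],[-0.44,-0.326,0],[-0.56,-0.415,0],[-0.65,-0.481,0.03],[-0.696,-0.514,0.09],[-0.696,-0.514,0.13],[-0.696,-0.514,0.15],[-0.696,-0.514,0.15]], dr=[[0,0,0.014],[0,0,0.014],[0,0,0.014],[0,0,0.014],[0,0,0.014],[0,0,0.014],[0,0,0.014],[0,0,0.014],[0,0,0.014],[0,0,0.014]], claw=[1,1,1,1,1,1,1,1,1,1])

```text
time_s: 23.55
tcp_pos: [0.4992, 0.2366, 0.1255]
eef_rot: [180.0, -0.0, -53.1]
contact_force: [0.4, 0.7, 0.5]
gripper_width: 0.0874
gripper_force: 0.0
```

```bash
python3 - <<'E'
from h import *
go([.4992,.2373,.043],-53)
E
```

```text
at [0.4992 0.2366 0.1255] [ 1.7995e+02 -1.0000e-02 -5.3120e+01] t 23.55 -> travel [-0.0012 -0.0009  0.1651] drz -0.0003 rows 1.3
```

Request:
jog_arm(travel=[[0,0,0.03],[0,0,0.07],[0,0,0.11],[0,0,0.14],[0,0,0.164],[0,0,0.164],[0,0,0.164],[0,0,0.164],[0,0,0.164],[0,0,0.164]], dr=[[0,0,0],[0,0,0],[0,0,0],[0,0,0],[0,0,0],[0,0,0],[0,0,0],[0,0,0],[0,0,0],[0,0,0]], claw=[1,1,1,1,1,1,1,0.5,0.3,0])

```text
time_s: 24.8
tcp_pos: [0.4993, 0.2373, 0.0438]
eef_rot: [-180.0, 0.0, -53.1]
contact_force: [0.4, -0.9, -0.3]
gripper_width: 0.0631
gripper_force: 0.0
```

Request:
jog_arm(travel=[[0,0,0],[0,0,0],[0,0,0],[0,0,0],[0,0,0],[0,0,0],[0,0,0],[0,0,0],[0,0,0],[0,0,0]], dr=[[0,0,0],[0,0,0],[0,0,0],[0,0,0],[0,0,0],[0,0,0],[0,0,0],[0,0,0],[0,0,0],[0,0,0]], claw=[0,0,0,0,0,0,0,0,0,0], newtons=20)

```text
time_s: 26.05
tcp_pos: [0.4992, 0.2372, 0.0435]
eef_rot: [180.0, 0.0, -53.1]
contact_force: [-0.0, -0.8, 0.6]
gripper_width: 0.0385
gripper_force: 20.0
```

```bash
python3 - <<'E'
from h import *
go([*place(W,2),.19],131.96-180)
E
```

```text
at [0.4992 0.2372 0.0435] [180.    0.  -53.1] t 26.05 -> travel [ 0.6187  0.462  -0.2929] drz -0.0141 rows 6.6
```

Request:
jog_arm(travel=[[0,0,-0.03],[0,0,-0.09],[0,0,-0.18],[0,0,-0.27],[0.08,0.06,-0.3],[0.18,0.135,-0.3],[0.28,0.209,-0.3],[0.38,0.284,-0.3],[0.48,0.359,-0.3],[0.57,0.426,-0.3]], dr=[[0,0,0],[0,0,0],[0,0,0],[0,0,0],[0,0,-0.014],[0,0,-0.014],[0,0,-0.014],[0,0,-0.014],[0,0,-0.014],[0,0,-0.014]], claw=[0,0,0,0,0,0,0,0,0,0])

```text
time_s: 27.3
tcp_pos: [0.4997, -0.1206, 0.1948]
eef_rot: [-179.9, -0.1, -48.1]
contact_force: [1.2, -0.1, -1.0]
gripper_width: 0.0383
gripper_force: 20.0
```

Request:
jog_arm(travel=[[0.02,0.017,0],[0.035,0.03,0],[0.043,0.037,0],[0.046,0.04,0.03],[0.046,0.04,0.08],[0.046,0.04,0.13],[0.046,0.04,0.16],[0.046,0.04,0.18],[0.046,0.04,0.18],[0.046,0.04,0.18]], dr=[[0,0,0],[0,0,0],[0,0,0],[0,0,0],[0,0,0],[0,0,0],[0,0,0],[0,0,0],[0,0,0],[0,0,0]], claw=[0,0,0,0,0,0,0,0,0,0])

```text
time_s: 28.55
tcp_pos: [0.5011, -0.149, 0.1042]
eef_rot: [-180.0, -0.0, -48.0]
contact_force: [-0.0, -0.1, -1.6]
gripper_width: 0.0383
gripper_force: 20.0
```

```bash
python3 - <<'E'
from h import *
go([*place(W,2),.0445],131.96-180)
E
```

```text
at [ 0.5011 -0.149   0.1042] [-1.7996e+02 -5.0000e-02 -4.8050e+01] t 28.55 -> travel [-0.0014  0.0011  0.1194] drz -0.0 rows 1.0
```

Request:
jog_arm(travel=[[0,0.001,0.02],[0,0.001,0.05],[0,0.001,0.08],[0,0.001,0.1],[0,0.001,0.112],[0,0.001,0.118],[0,0.001,0.118],[0,0.001,0.118],[0,0.001,0.118],[0,0.001,0.118]], dr=[[0,0,0],[0,0,0],[0,0,0],[0,0,0],[0,0,0],[0,0,0],[0,0,0],[0,0,0],[0,0,0],[0,0,0]], claw=[0,0,0,0,0,0,0,0,0,0])

```text
time_s: 29.8
tcp_pos: [0.5003, -0.1494, 0.0448]
eef_rot: [-180.0, -0.0, -48.1]
contact_force: [-0.7, 0.4, -1.5]
gripper_width: 0.0387
gripper_force: 20.0
```

Request:
jog_arm(travel=[[0,0,0],[0,0,0],[0,0,0],[0,0,0],[0,0,0],[0,0,-0.02],[0,0,-0.08],[0,0,-0.16],[0,0,-0.25],[0,0,-0.3]], dr=[[0,0,0],[0,0,0],[0,0,0],[0,0,0],[0,0,0],[0,0,0],[0,0,0],[0,0,0],[0,0,0],[0,0,0]], claw=[0.6,0.8,1,1,1,1,1,1,1,1])

```text
time_s: 31.05
tcp_pos: [0.501, -0.1495, 0.198]
eef_rot: [-179.8, -0.2, -48.0]
contact_force: [0.9, 0.2, -1.3]
gripper_width: 0.0874
gripper_force: 0.0
```

```bash
python3 - <<'E'
from h import *
check(2)
go([.4624,.2815,.130],-53)
E
```

```text
0.06 221 [array([ 502.3, -151.8]), array([38.4, 31.5]), np.float64(40.6)] 0.07395400963594309
0.074 406 [array([ 502.7, -151.9]), array([34.5, 28. ]), np.float64(43.2)] 0.08197004437091555
0.083 929 [array([ 500.4, -149.3]), array([26.8, 27.3]), np.float64(83.6)] 0.1034377087357815
[ 0.50024165 -0.14889165]
at [ 0.5023 -0.1498  0.2007] [-179.72   -0.32  -48.02] t 31.1 -> travel [-0.6945 -0.5176  0.1413] drz 0.0138 rows 7.0
```

Request:
jog_arm(travel=[[-0.1,-0.075,0],[-0.2,-0.15,0],[-0.32,-0.241,0],[-0.44,-0.331,0],[-0.56,-0.421,0],[-0.65,-0.489,0],[-0.691,-0.52,0],[-0.691,-0.52,0],[-0.691,-0.52,0],[-0.691,-0.52,0]], dr=[[0,0,0.014],[0,0,0.014],[0,0,0.014],[0,0,0.014],[0,0,0.014],[0,0,0.014],[0,0,0.014],[0,0,0.014],[0,0,0.014],[0,0,0.014]], claw=[1,1,1,1,1,1,1,1,1,1])

```text
time_s: 32.35
tcp_pos: [0.4627, 0.2803, 0.1948]
eef_rot: [-180.0, -0.0, -53.2]
contact_force: [0.5, 0.6, -1.0]
gripper_width: 0.0879
gripper_force: 0.0
```

```bash
python3 - <<'E'
from h import *
s=r.get_state(); c=r.capture('wrist'); P=wcloud(c,s); g=P[c['range_z']>0]
q=g[np.linalg.norm(g[:,:2]-[.4624,.2815],axis=1)<.034]
for lo,hi in((.045,.06),(.06,.074),(.074,.083),(.083,.105)):
    t=q[(q[:,2]>lo)&(q[:,2]<hi)]
    if len(t)>20: print(lo,len(t),[np.round(v,1) for v in cv2.minAreaRect((t[:,:2]*1000).astype(np.float32))],t[:,2].max())
go([.4624,.2815,.043],-53)
E
```

```text
0.045 119 [array([469.2, 272.4]), array([36.8, 14.1]), np.float64(36.4)] 0.05977153033048302
0.06 189 [array([462.6, 281.4]), array([37.2, 36. ]), np.float64(42.8)] 0.07399006054087094
0.074 787 [array([462.3, 281.7]), array([35.2, 34.6]), np.float64(33.1)] 0.082611899575458
0.083 478 [array([462.3, 281.9]), array([20.3, 19.9]), np.float64(70.9)] 0.10189553793411087
at [0.4628 0.2803 0.1949] [-179.99    0.    -53.18] t 32.4 -> travel [-0.0025 -0.0008  0.3037] drz -0.0005 rows 2.4
```

The dropper is confirmed at (.4623,.2817). Descend and grip.

Request:
jog_arm(travel=[[-0.002,0,0.06],[-0.002,0,0.13],[-0.002,0,0.2],[-0.002,0,0.25],[-0.002,0,0.28],[-0.002,0,0.303],[-0.002,0,0.303],[-0.002,0,0.303],[-0.002,0,0.303],[-0.002,0,0.303]], dr=[[0,0,0],[0,0,0],[0,0,0],[0,0,0],[0,0,0],[0,0,0],[0,0,0],[0,0,0],[0,0,0],[0,0,0]], claw=[1,1,1,1,1,1,1,0.5,0.3,0])

```text
time_s: 33.65
tcp_pos: [0.4622, 0.2825, 0.0436]
eef_rot: [-179.9, 0.0, -53.1]
contact_force: [-0.5, 0.3, -0.1]
gripper_width: 0.0635
gripper_force: 0.0
```

Request:
jog_arm(travel=[[0,0,0],[0,0,0],[0,0,0],[0,0,0],[0,0,0],[0,0,0],[0,0,0],[0,0,0],[0,0,0],[0,0,0]], dr=[[0,0,0],[0,0,0],[0,0,0],[0,0,0],[0,0,0],[0,0,0],[0,0,0],[0,0,0],[0,0,0],[0,0,0]], claw=[0,0,0,0,0,0,0,0,0,0], newtons=20)

```text
time_s: 34.9
tcp_pos: [0.4621, 0.2822, 0.0431]
eef_rot: [-180.0, 0.0, -53.1]
contact_force: [-1.2, 0.1, 2.0]
gripper_width: 0.0371
gripper_force: 20.0
```

```bash
python3 - <<'E'
from h import *
go([*place(W,1),.19],131.96-180)
E
```

```text
at [0.4621 0.2822 0.0431] [-180.     0.   -53.1] t 34.9 -> travel [ 0.6158  0.4672 -0.2938] drz -0.0141 rows 6.6
```

Request:
jog_arm(travel=[[0,0,-0.03],[0,0,-0.09],[0,0,-0.18],[0,0,-0.27],[0.08,0.061,-0.3],[0.18,0.137,-0.3],[0.28,0.212,-0.3],[0.38,0.288,-0.3],[0.48,0.364,-0.3],[0.57,0.4325,-0.3]], dr=[[0,0,0],[0,0,0],[0,0,0],[0,0,0],[0,0,-0.014],[0,0,-0.014],[0,0,-0.014],[0,0,-0.014],[0,0,-0.014],[0,0,-0.014]], claw=[0,0,0,0,0,0,0,0,0,0])

```text
time_s: 36.15
tcp_pos: [0.46, -0.0776, 0.1944]
eef_rot: [-179.9, -0.1, -48.1]
contact_force: [0.9, 0.4, -0.6]
gripper_width: 0.037
gripper_force: 20.0
```

Request:
jog_arm(travel=[[0.02,0.018,0],[0.033,0.03,0],[0.04,0.036,0],[0.043,0.039,0.03],[0.043,0.039,0.08],[0.043,0.039,0.13],[0.043,0.039,0.16],[0.043,0.039,0.18],[0.043,0.039,0.18],[0.043,0.039,0.18]], dr=[[0,0,0],[0,0,0],[0,0,0],[0,0,0],[0,0,0],[0,0,0],[0,0,0],[0,0,0],[0,0,0],[0,0,0]], claw=[0,0,0,0,0,0,0,0,0,0])

```text
time_s: 37.4
tcp_pos: [0.4605, -0.1044, 0.1034]
eef_rot: [-180.0, -0.0, -48.0]
contact_force: [0.6, 0.4, 0.4]
gripper_width: 0.0374
gripper_force: 20.0
```

```bash
python3 - <<'E'
from h import *
go([*place(W,1),.044],131.96-180)
c=r.capture('side'); save(c,'p3.png',(160,150,380,330),3.5)
E
```

```text
at [ 0.4605 -0.1044  0.1034] [-1.7997e+02 -3.0000e-02 -4.8030e+01] t 37.4 -> travel [-0.0007  0.0004  0.1188] drz 0.0 rows 1.0
```

View pics/p3.png

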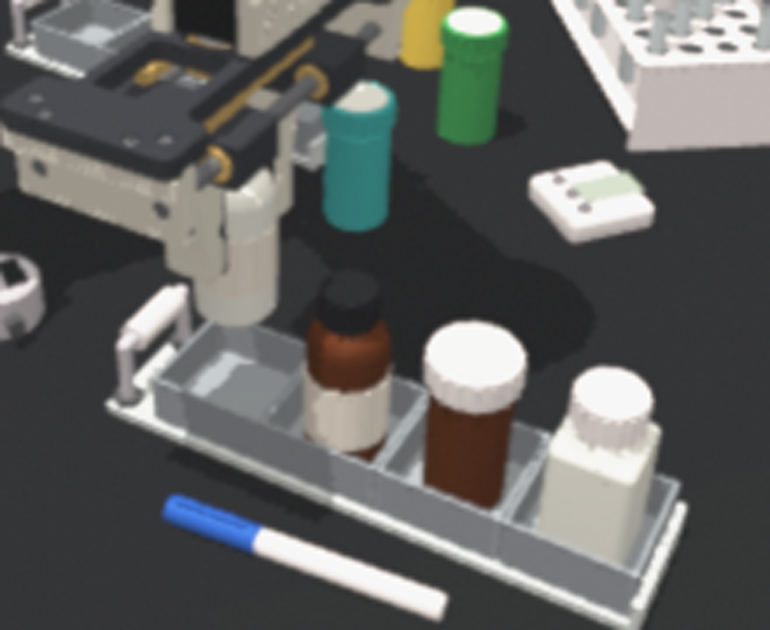

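The dropper hangs upright above cup 1 (crop 235,300). The round bottle, jar and square bottle stand in cups 2, 3 and 4.

Request:
jog_arm(travel=[[0,0,0.02],[0,0,0.05],[0,0,0.08],[0,0,0.1],[0,0,0.112],[0,0,0.118],[0,0,0.118],[0,0,0.118],[0,0,0.118],[0,0,0.118]], dr=[[0,0,0],[0,0,0],[0,0,0],[0,0,0],[0,0,0],[0,0,0],[0,0,0],[0,0,0],[0,0,0],[0,0,0]], claw=[0,0,0,0,0,0,0,0,0,0])

```text
time_s: 38.7
tcp_pos: [0.4602, -0.1046, 0.0442]
eef_rot: [-180.0, -0.0, -48.1]
contact_force: [-0.2, -0.2, -0.5]
gripper_width: 0.037
gripper_force: 20.0
```

Request:
jog_arm(travel=[[0,0,0],[0,0,0],[0,0,0],[0,0,0],[0,0,0],[0,0,-0.02],[0,0,-0.08],[0,0,-0.16],[0,0,-0.25],[0,0,-0.3]], dr=[[0,0,0],[0,0,0],[0,0,0],[0,0,0],[0,0,0],[0,0,0],[0,0,0],[0,0,0],[0,0,0],[0,0,0]], claw=[0.6,0.8,1,1,1,1,1,1,1,1])

```text
time_s: 39.95
tcp_pos: [0.4609, -0.1046, 0.1973]
eef_rot: [-179.8, -0.1, -48.0]
contact_force: [1.0, 0.7, -0.6]
gripper_width: 0.0876
gripper_force: 0.0
```

```bash
python3 - <<'E'
from h import *
for i in range(4): r.capture('top')
for i in (1,2,3,4): print('--',i); check(i)
c=r.capture('side'); save(c,'p4.png',(160,150,380,330),3.5)
E
```

```text
-- 1
0.06 185 [array([ 460.8, -105.3]), array([37.1, 35.9]), np.float64(37.5)] 0.07397489709391034
0.074 785 [array([ 460.4, -104.9]), array([34.9, 34.9]), np.float64(43.1)] 0.0823763346734485
0.083 484 [array([ 460.4, -104.7]), array([20.1, 20.1]), np.float64(70.8)] 0.10198341812646872
[ 0.46012495 -0.10427494]
-- 2
0.06 191 [array([ 500. , -149.2]), array([37.6, 38.1]), np.float64(41.9)] 0.07399585784116748
0.074 526 [array([ 500.1, -149. ]), array([35.2, 35.4]), np.float64(26.2)] 0.08135866919637993
0.083 997 [array([ 500.1, -149.2]), array([26.6, 27.1]), np.float64(88.1)] 0.10385794469928229
[ 0.50024165 -0.14889165]
-- 3
0.074 67 [array([ 533.2, -186.1]), array([42.3, 20.9]), np.float64(47.1)] 0.08295583299369755
0.083 2713 [array([ 540.7, -193.4]), array([42. , 41.6]), np.float64(6.2)] 0.09211027774309581
[ 0.54035835 -0.19350835]
-- 4
[ 0.58047505 -0.23812506]
```

View pics/p4.png

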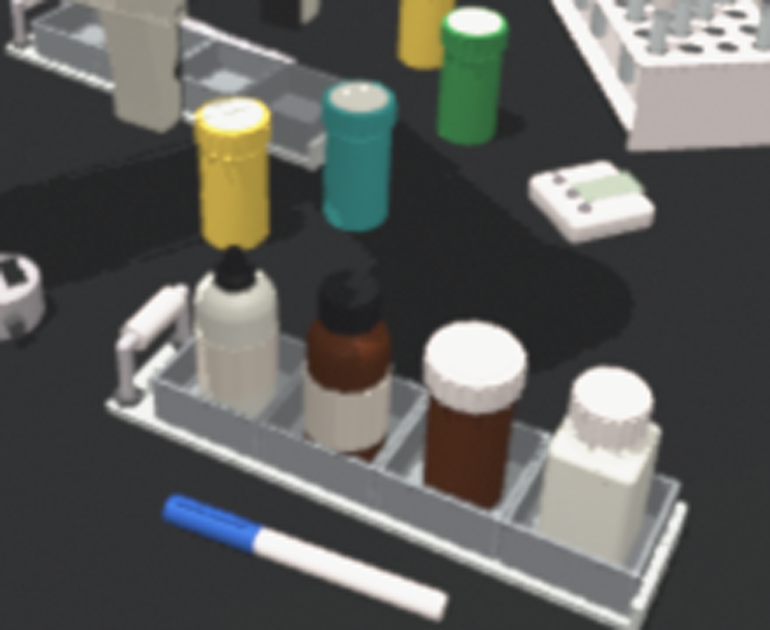

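All four bottles stand upright in order from the handle (crop 235,340; 350,380; 470,420; 600,470), each about 1 mm or less from its cup centre, and the gripper is clear.

```bash
python3 -c "
from plant import r
print(r.close_job())"
```

```text
the job is handed in; nothing more can be done
None
```

The job is handed in (no verdict came back): the dropper, round bottle, jar and square bottle stand upright and released in work-rack cups 1 to 4, the dropper next to the handle, each about 1 mm or less from its cup centre, after about 40 s of the 99 s allowed.

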